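# Fetch the check weight from behind the probes

### The arm

A 6-joint arm with a two-finger parallel gripper is mounted at the origin on the work surface. World frame = base frame: x ahead of the robot, y to its left, z up, the work surface at z = 0. Lengths are in m, angles in rad, forces in N, time in s.
With the tool pointing down it reaches from about 0.3 to 0.875 m from the base axis. Payload 6.4 kg.
Tool frame: the origin (TCP) lies midway between the tips of the shut fingers; the grasp point (between the pads) lies 19 mm behind it; z points along the fingers, y is the line along which they close (so a half turn about z gives the same grasp; the last joint's range is limited). The gripper opens to 85 mm and grips with 20 to 120 N. Pads are 22 mm wide; open, the fingers measure 114 mm over their backs; the gripper's body (76 mm by 85 mm) begins 54 mm behind the grasp point. The pads swing forward as they close: fully open they stand 13 mm farther back than shut.
Start: joints at [-1.55, 0.181, 1.607, -0, 1.354, -0.206], TCP at [0.129, -0.56, 0.231] pointing down, gripper open.
Joint ranges: [-2.99, 2.99], [-0.89, 2.07], [0.3, 2.58], [-1.14, 4.28], [0, 2.63], [-3.12, 3.12]. Speed limits (rad/s): [2.57, 2.57, 3.01, 3.14, 3.14, 3.14].

### API

Orientations are given as a unit quaternion [w, x, y, z].
In Python, from bench import ctrl gives the robot as it stands. The module is installed in compiled form; this text tells all that it offers.
- The arm moves only by the tool move_arm, never from a script. Its argument "plan" is one flat list of numbers, 6 for each row, row after row: the shift along the world's x, y, z in units of 50 mm (1.0 is 50 mm), then the turn, a rotation vector about the world's x, y, z in rad. A call has 1 to 10 rows; each row is the pose to reach, as a shift and turn from the pose commanded when the call began; what a row does not reach only later rows make up. A row lasts 1/8 s, in which the tool goes at most 62.5 mm and 10.7 degrees, less where a joint would pass 70% of its speed; a pose out of reach is approached as far as the arm can. A call with a gripper value outside its range is refused whole. "grip" is the finger opening in mm, from 0 to 85.4, set as the call begins (left out, the last holds). The fingers move at their own pace and stop on an object; the grip force is fixed at half the most. Time passes only in rows, so rows that repeat a pose let the fingers close. It gives the time, the measured TCP pose, the force, the opening and the grip force at its end, in the units of the state.
- ctrl.get_obs(): the state, without advancing time (a new reading comes with each control period).
- ctrl.camera(name): name is "scene" or "top" or "wrist"; returns a dict with "pixels" (400x640x3 uint8, red, green, blue), "fx", "fy", "cx", "cy" (pixels), "origin" and "attitude" of the camera in the world. Camera axes: x right, y down, z forward; pixel columns grow to the right and rows downward; lengths in m; the calibration is good to about 2 mm. A picture is of the moment at which its call begins. There is no depth.
- ctrl.hand_in(): hands the job in; it is judged then, once.
The state is a dict: "time_s": time; "q": joint angles; "dq": joint speeds; "joint_efforts": joint torques, N m; "eef_pos": TCP position; "eef_rot": TCP orientation; "wrist_force": force on the tool from outside, world axes, zero at the start; "torque": the same for the moment, N m; "opening": opening from 0.0 (shut) to 1.0 (fully open); "grasp_force": force on a finger pad.
Only numpy, scipy, OpenCV 4.12 (cv2) and the standard library are available. Lean on these libraries where they do the work, as an engineer would, in place of code of your own. Each camera call takes 0.05 s, during which the arm holds its last target. There are 200 camera calls.

### The job

Get the larger of the two steel weights out from behind the three probes on the aluminium dock: first move all three probes, standing upright, into the grey side tray, and only then set the larger weight down in the middle of the engraved circles on the raised test platform. When it stands there, put each probe back upright on the very circle of the dock that it stood on at the start. Leave the small weight where it is, and do not drop or tip anything over.

Things in the scene. Friction and masses are not known exactly. Their poses are not given: they have to be found in the camera images.
- cup_probe: Aluminium test probe shaped like an open-topped cup, 50 mm in diameter and 50 mm tall, wall 3 mm. Above it a dark collar (24 mm across, 60 to 72 mm up), then a plain round steel stem, 16 mm in diameter, up to 120 mm: grip about 98 mm up. Origin: centre of the underside, z up. Loose, 0.1 to 0.3 kg, on one of the three circles of the dock's front row.
- disc_probe: Aluminium test probe with a flat disc foot, 50 mm in diameter and 12 mm thick. Above it a dark collar (24 mm across, 60 to 72 mm up), then a plain round steel stem, 16 mm in diameter, up to 120 mm: grip about 98 mm up. Origin: centre of the underside, z up. Loose, 0.1 to 0.3 kg, on one of the three circles of the dock's front row.
- cone_probe: Aluminium test probe with a solid cone, 50 mm in diameter at the bottom (the first 6 mm straight), narrowing to 20 mm at 56 mm height. Above it a dark collar (24 mm across, 60 to 72 mm up), then a plain round steel stem, 16 mm in diameter, up to 120 mm: grip about 98 mm up. Origin: centre of the underside, z up. Loose, 0.1 to 0.3 kg, on one of the three circles of the dock's front row.
- large_weight: The larger steel weight: a plain upright cylinder 50 mm in diameter and 34 mm tall, 0.4 to 0.6 kg. Origin: centre of its underside, z up. Loose, stands on one of the two engraved circles of the dock's back row, so close to its neighbours that fingers (closing along the dock's x) have room only once the probes are away.
- small_weight: The smaller steel weight: a plain upright cylinder 34 mm in diameter and 24 mm tall, 0.17 kg. Origin: centre of its underside. Loose, stands on the other circle of the back row; to be left there.
- dock: Fixed aluminium plate 150 mm (its x) by 210 mm (its y), 12 mm thick. Origin: centre of its underside, on the bench. Engraved circles in its frame: front row (probes) at x = -25 mm, y = -70, 0, +70 mm; back row (weights) at x = +25 mm, y = -30, +30 mm. A black lip 6 mm thick rises 10 mm over the top along the back edge (x = +69 to +75 mm).
- tray: Fixed grey open tray, 150 mm (its x) by 230 mm (its y), with a rim 18 mm high, walls and floor 5 mm thick. Origin: centre of its underside, on the bench; its floor is 5 mm above. It takes the three probes in a row along its y, 70 mm apart, at x = -15 mm. A small steel ring (26 mm wide, 6 mm high) lies in its corner at x = 50, y = 90 mm: do not stand a probe on it.
- platform: Fixed raised test platform: aluminium plate 150 by 150 mm on four black legs, top 70 mm above the bench, with engraved concentric circles round its middle. Two black clamp knobs stick out 22 mm from its sides along its y, below the top. Origin: on the bench, right below the middle of the circles.
There are look-alikes about, which are no part of the job. Leave any green or yellow look-alike of the cone_probe alone.

How it is judged:
On the way, in this order (a step that is already met when the one before it is completed fails the run):
1. all three probes stand upright and released in the tray, while both weights are still where they were (x of cup_probe in the frame of tray between -0.06 and 0.06 m and y of cup_probe in the frame of tray between -0.1 and 0.1 m and z of cup_probe in the frame of tray between 0 and 0.012 m and angle between each of cup_probe, disc_probe, cone_probe's own z axis and vertical below 0.12 rad and linear speed of each of cup_probe, disc_probe, cone_probe below 0.03 m/s and contact force between the fingers and cup_probe below 0.3 N and x of disc_probe in the frame of tray between -0.06 and 0.06 m and y of disc_probe in the frame of tray between -0.1 and 0.1 m and z of disc_probe in the frame of tray between 0 and 0.012 m and contact force between the fingers and disc_probe below 0.3 N and x of cone_probe in the frame of tray between -0.06 and 0.06 m and y of cone_probe in the frame of tray between -0.1 and 0.1 m and z of cone_probe in the frame of tray between 0 and 0.012 m and contact force between the fingers and cone_probe below 0.3 N and distance of large_weight from where it was at the start of the episode below 0.015 m and distance of small_weight from where it was at the start of the episode below 0.012 m), for 0.2 s.
2. the larger weight stands released in the middle of the platform, the probes still in the tray (horizontal distance between large_weight and platform below 0.012 m and z of large_weight in the frame of platform between 0.066 and 0.076 m and angle between each of large_weight, cup_probe, disc_probe, cone_probe's own z axis and vertical below 0.12 rad and linear speed of each of large_weight, cup_probe, disc_probe, cone_probe below 0.03 m/s and contact force between the fingers and large_weight below 0.3 N and x of cup_probe in the frame of tray between -0.06 and 0.06 m and y of cup_probe in the frame of tray between -0.1 and 0.1 m and z of cup_probe in the frame of tray between 0 and 0.012 m and contact force between the fingers and cup_probe below 0.3 N and x of disc_probe in the frame of tray between -0.06 and 0.06 m and y of disc_probe in the frame of tray between -0.1 and 0.1 m and z of disc_probe in the frame of tray between 0 and 0.012 m and contact force between the fingers and disc_probe below 0.3 N and x of cone_probe in the frame of tray between -0.06 and 0.06 m and y of cone_probe in the frame of tray between -0.1 and 0.1 m and z of cone_probe in the frame of tray between 0 and 0.012 m and contact force between the fingers and cone_probe below 0.3 N), for 0.2 s.
At the end, for the whole second after the job is handed in: The larger weight stands upright on the platform within 12 mm of the middle of the circles; each probe stands upright on the dock within 12 mm of where it stood at the start; the small weight is within 12 mm of its start; all released and at rest (horizontal distance between large_weight and platform below 0.012 m and z of large_weight in the frame of platform between 0.066 and 0.076 m and angle between each of large_weight, cup_probe, disc_probe, cone_probe's own z axis and vertical below 0.12 rad and linear speed of each of large_weight, cup_probe, disc_probe, cone_probe below 0.03 m/s and contact force between the fingers and large_weight below 0.3 N and distance of each of cup_probe, disc_probe, cone_probe, small_weight from where it was at the start of the episode below 0.012 m and contact force between the fingers and cup_probe below 0.3 N and contact force between the fingers and disc_probe below 0.3 N and contact force between the fingers and cone_probe below 0.3 N); the robot touches nothing.
It fails at once if a probe or a weight is tipped over (more than 45 degrees) (angle between any of cup_probe, disc_probe, cone_probe, large_weight, small_weight's own z axis and vertical above 0.8 rad).
It fails at once if a probe or the larger weight is dropped (falls freely faster than 0.6 m/s, about 2 cm) ((linear speed of cup_probe above 0.6 m/s and contact force between anything else and cup_probe below 0.1 N) or (linear speed of disc_probe above 0.6 m/s and contact force between anything else and disc_probe below 0.1 N) or (linear speed of cone_probe above 0.6 m/s and contact force between anything else and cone_probe below 0.1 N) or (linear speed of large_weight above 0.6 m/s and contact force between anything else and large_weight below 0.1 N)).
It fails at once if the small weight is displaced by more than 12 mm (distance of small_weight from where it was at the start of the episode above 0.012 m).
It also fails if it takes over 144 s, if anything falls off the work surface, if the arm or the gripper's body presses on something with over 40 N, if the wrist force passes 120 N, or if a joint passes its speed limit or range.

## Working session

There is one attempt and no reset: what is moved stays moved. The work goes in short steps, Python scripts to look and compute and a tool call to move; the robot and the scene stay as the last step left them, time stands still between calls to the robot, and variables do not carry over. Pictures are saved under pics/ and viewed, at most 14 in all, crops included, and the job is handed in when it is done.

Besides the shell and the picture viewer there is one more tool, called after ">>>" in YAML: its name, and indented under it one key for each argument. move_arm: Moves the arm, as the interface text tells. Its arguments: {"type":"object","properties":{"plan":{"type":"array"},"grip":{"type":"number"}},"required":["plan"]}

```bash
mkdir -p pics; ls; cat > h.py <<'E'
import numpy as np, cv2
from bench import ctrl
def snap(n,f):
    c=ctrl.camera(n); cv2.imwrite('pics/'+f+'.png',c['pixels'][:,:,::-1]); np.save('pics/'+f+'.npy',c,allow_pickle=True); return c
def load(f): return np.load('pics/'+f+'.npy',allow_pickle=True).item()
def R(c):
    a=np.array(c['attitude'],float)
    if a.shape==(3,3): return a
    w,x,y,z=a
    from scipy.spatial.transform import Rotation as Ro
    return Ro.from_quat([x,y,z,w]).as_matrix()
def ray(c,u,v,z):
    d=R(c)@np.array([(u-c['cx'])/c['fx'],(v-c['cy'])/c['fy'],1.]); o=np.array(c['origin']); return o+d*(z-o[2])/d[2]
def proj(c,p):
    q=R(c).T@(np.array(p)-np.array(c['origin'])); return np.array([c['fx']*q[0]/q[2]+c['cx'],c['fy']*q[1]/q[2]+c['cy']])
E
python3 - <<'E'
from h import *
for n in('scene','top','wrist'):
    c=snap(n,n+'0'); print(n,{k:c[k] for k in c if k!='pixels'})
print(ctrl.get_obs())
E
```

```text
pics
scene {'fx': 491.263408695241, 'fy': 491.263408695241, 'cx': 315.60008662666087, 'cy': 203.35790953269202, 'origin': array([1.18785413, 0.14020476, 0.93682132]), 'attitude': array([-0.22066115,  0.59026616,  0.73086719, -0.26215964])}
top {'fx': 498.5003373777342, 'fy': 498.5003373777342, 'cx': 323.7101499667286, 'cy': 197.82291938484263, 'origin': array([ 0.3697153 , -0.02941957,  1.52463158]), 'attitude': array([-0.02909247,  0.71149722, -0.70163547,  0.02515957])}
wrist {'fx': 312.70622667838717, 'fy': 312.70622667838717, 'cx': 315.7989969891249, 'cy': 197.63144608212426, 'origin': array([ 0.1940749 , -0.54451883,  0.37296686]), 'attitude': array([ 0.10383067,  0.77545165, -0.61702296, -0.08471484])}
{'time_s': 0.15, 'q': array([-1.55032499e+00,  1.81367562e-01,  1.60776594e+00, -1.80597547e-05,
        1.35380738e+00, -2.06273398e-01]), 'dq': array([-3.17925046e-06, -2.70816078e-03, -3.51457746e-03,  1.12241345e-03,
       -9.65571905e-05, -5.66558069e-04]), 'joint_efforts': array([ 9.79196957e-04, -4.45263505e+01, -3.51691282e+01, -3.29817631e-04,
        5.84219655e-03,  2.84081426e-05]), 'eef_pos': array([ 0.12928147, -0.55984663,  0.23059868]), 'eef_rot': array([-6.72022522e-04,  9.93579788e-01,  1.13131566e-01,  5.37568155e-05]), 'wrist_force': array([-0.42343947, -1.00970675, -0.4510934 ]), 'torque': array([-0.01627808,  0.02785114,  0.0468753 ]), 'grasp_force': 0.0, 'opening': 0.997461669680861}
```

View pics/scene0.png

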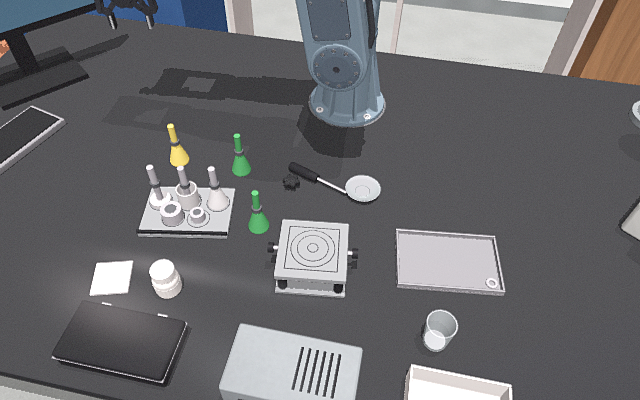

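View pics/top0.png

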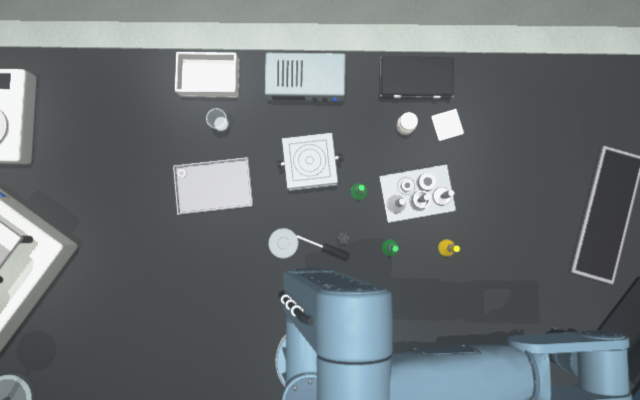

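The scene view shows the dock at about (187,211) with three probes and two weights, the platform at (313,255), and the tray at (449,262) with its ring at (491,284). There are green look-alikes at (241,158) and (258,213), and a yellow one at (178,147). In the top view these are the dock (418,193), platform (309,162) and tray (213,186).

```bash
python3 - <<'E'
from h import *
t=load('top0');s=load('scene0')
a=cv2.resize(t['pixels'][155:230,370:470,::-1],(800,600),interpolation=cv2.INTER_CUBIC)
b=cv2.resize(s['pixels'][155:245,130:250,::-1],(800,600),interpolation=cv2.INTER_CUBIC)
cv2.imwrite('pics/z.png',np.vstack([cv2.resize(a,(400,300)),cv2.resize(b,(400,300))]))
cv2.imwrite('pics/zt.png',a)
def rect(c,box,z,lo,hi):
    x0,y0,x1,y1=box; im=c['pixels'][y0:y1,x0:x1].astype(int)
    m=((im.min(2)>lo)&(im.max(2)<hi)).astype(np.uint8)
    m=cv2.morphologyEx(m,cv2.MORPH_CLOSE,np.ones((3,3)))
    k=max(cv2.findContours(m,0,2)[0],key=cv2.contourArea).reshape(-1,2)+[x0,y0]
    P=np.array([ray(c,u,v,z)[:2] for u,v in k])*1000
    return cv2.minAreaRect(P.astype(np.float32))
print('dock',rect(t,(365,155,470,230),.012,120,256))
print('plat',rect(t,(275,125,345,200),.07,120,256))
print('tray',rect(t,(160,150,265,222),.018,110,256))
print('ring',ray(t,181,173,.011))
E
```

```text
dock ((505.0728759765625, -306.57879638671875), (145.9879913330078, 217.05227661132812), 10.695497512817383)
plat ((589.4989624023438, 22.620765686035156), (157.43392944335938, 169.6935272216797), 7.173762321472168)
tray ((519.36865234375, 318.8594055175781), (152.84120178222656, 233.20509338378906), 7.147485733032227)
ring [0.5562434  0.41778314 0.011     ]
```

View pics/zt.png

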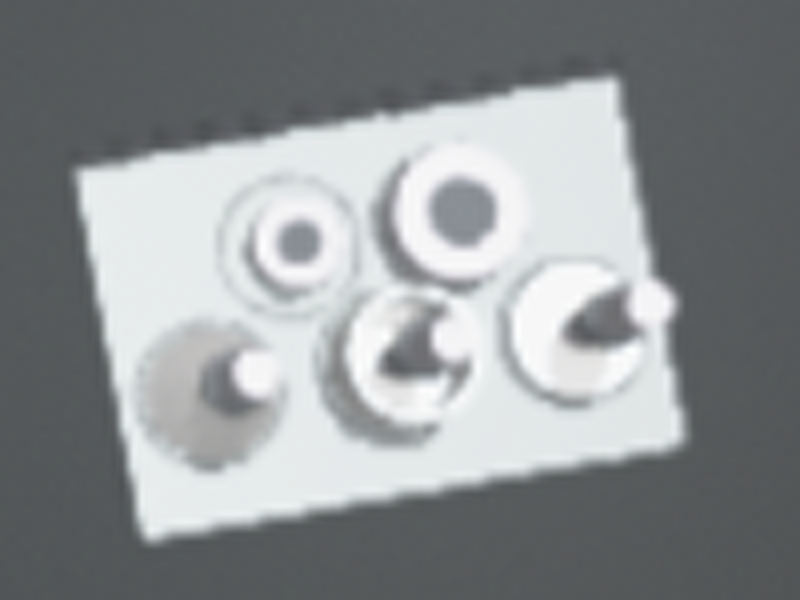

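The enlarged crop (8x, origin at 370,155) shows the following. Candidates for each object are:
- **Cone probe:** grey cone on the left at crop (212,393). The green and yellow look-alikes fail on colour and are off the dock.
- **Cup probe:** hollow cup in the middle at (410,355).
- **Disc probe:** flat disc on the right at (570,330).
- **Large weight:** (458,213), bigger than the other weight at (298,242), which is the small weight.

Next I cast rays at the known heights.

```bash
python3 - <<'E'
from h import *
t=load('top0');s=load('scene0')
px=lambda u,v:((u+.5)/8-.5+370,(v+.5)/8-.5+155)
P={n:ray(t,*px(*p),z)[:2]*1000 for n,p,z in [('cone',(258,372),.132),('cup',(450,340),.132),('disc',(654,303),.132),('large',(458,213),.046),('small',(298,242),.036),('bl',(75,170),.012),('br',(615,80),.012),('fl',(148,542),.012),('fr',(685,445),.012)]}
for k,v in P.items(): print(k,v.round(1))
# fit dock pose (x,y,yaw)
from scipy.optimize import least_squares
M={'cone':(-25,70),'cup':(-25,0),'disc':(-25,-70),'large':(25,-30),'small':(25,30),'bl':(69,105),'br':(69,-105),'fl':(-75,105),'fr':(-75,-105)}
def T(p,m): c,s_=np.cos(p[2]),np.sin(p[2]); return np.array([p[0]+c*m[0]-s_*m[1],p[1]+s_*m[0]+c*m[1]])
f=lambda p:np.concatenate([T(p,M[k])-P[k] for k in M])
r=least_squares(f,[505,-306,.18],x_scale=[1,1,.01]); print('dock',r.x,np.degrees(r.x[2]),r.fun.reshape(-1,2).round(1).tolist())
for k in list(M)[:5]: print(k,T(r.x,M[k]).round(1))
print('plat centre guess',ray(t,309.5,160,.07))
# platform & tray edges crop
A=cv2.resize(t['pixels'][120:220,165:265,::-1],(400,400),interpolation=cv2.INTER_CUBIC)
B=cv2.resize(t['pixels'][115:215,260:360,::-1],(400,400),interpolation=cv2.INTER_CUBIC)
cv2.imwrite('pics/pt.png',np.hstack([A,B]))
E
```

```text
cone [ 470.7 -239.6]
cup [ 482.8 -306.7]
disc [ 496.8 -378. ]
large [ 537.3 -326.8]
small [ 526.7 -268.9]
bl [ 555.7 -187.8]
br [ 593.  -393.7]
fl [ 414.2 -216.2]
fr [ 453.8 -419.5]
dock [ 5.07482888e+02 -3.03367764e+02  1.88024176e-01] 10.772991722664651 [[-0.8, 0.3], [0.1, -1.4], [-0.8, 1.2], [0.4, -1.3], [-0.2, -0.3], [-0.0, 0.4], [1.9, 0.0], [-0.1, 2.0], [-0.4, -1.0]]
cone [ 469.8 -239.3]
cup [ 482.9 -308. ]
disc [ 496.  -376.8]
large [ 537.6 -328.2]
small [ 526.4 -269.2]
plat centre guess [0.59261289 0.02288504 0.07      ]
```

View pics/pt.png

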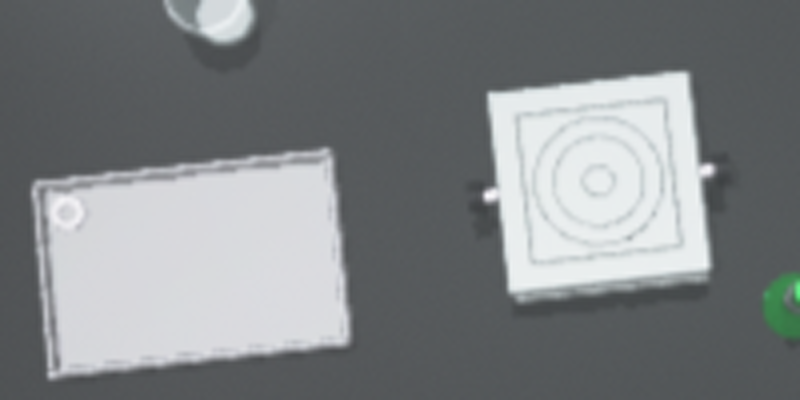

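The dock fit holds to 2 mm with a yaw of 10.8°. The platform centre is (592.8, 23). The tray is (519, 319) with a yaw of 7.1°; the ring confirms this within 4 mm. I'll move above the cone probe with the gripper turned to close along dock x.

>>> move_arm:
  plan: [0.76,0.71,0,0,0,0.17,1.52,1.42,0,0,0,0.34,2.27,2.14,0,0,0,0.51,3.03,2.85,0,0,0,0.68,3.79,3.56,0,0,0,0.85,4.55,4.27,0,0,0,1.02,5.3,4.99,0,0,0,1.19,6.06,5.7,0,0,0,1.36,6.82,6.41,-0.2,0,0,1.53,6.82,6.41,-0.2,0,0,1.53]
  grip: 60

```text
time_s: 1.4
eef_pos: [0.4717, -0.2366, 0.2202]
eef_rot: [-0.001, 0.636, 0.772, 0.0]
wrist_force: [-0.8, 0.7, 0.1]
opening: 0.699
grasp_force: 0.0
```

```bash
python3 - <<'E'
from h import *
c=snap('wrist','w1'); o=ctrl.get_obs(); print(o['eef_pos'],o['eef_rot'],c['origin'])
for n,p in {'cone':(.4703,-.2394,.132),'cup':(.4829,-.3075,.132),'disc':(.4963,-.3772,.132),'large':(.5375,-.3276,.046),'small':(.5266,-.269,.036)}.items(): print(n,proj(c,p).round(0))
E
```

```text
[ 0.47078635 -0.23815583  0.22053375] [-7.70462717e-04  6.37239749e-01  7.70665234e-01 -7.40858698e-05] [ 0.4584126  -0.1706653   0.36278063]
cone [314. 207.]
cup [314. 287.]
disc [314. 358.]
large [359. 269.]
small [360. 216.]
```

View pics/w1.png

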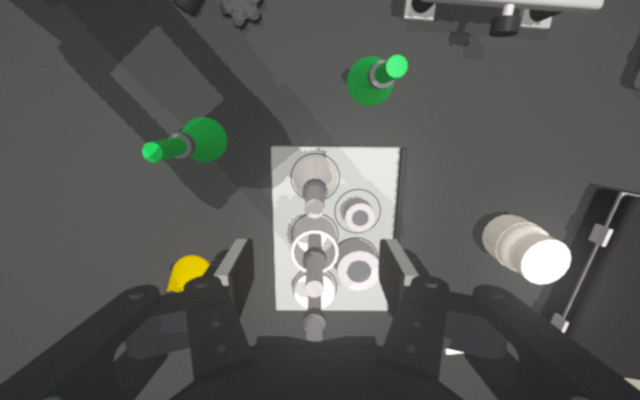

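The wrist view shows the cone stem top at (315,207), the cup's at (314,287), the large weight at (359,269) and the small one at (360,215). All match the predictions to within 2 px. Going down on the cone stem.

>>> move_arm:
  plan: [0,0,-0.8,0,0,0,0,0,-1.6,0,0,0,0,0,-2.2,0,0,0,0,0,-2.58,0,0,0,0,0,-2.58,0,0,0,0,0,-2.58,0,0,0]

```text
time_s: 2.2
eef_pos: [0.4704, -0.2408, 0.0933]
eef_rot: [0.001, 0.639, 0.769, -0.0]
wrist_force: [0.3, 0.3, 0.5]
opening: 0.704
grasp_force: 0.0
```

>>> move_arm:
  plan: [0,0,0,0,0,0,0,0,0,0,0,0,0,0,0,0,0,0,0,0,0,0,0,0,0,0,0,0,0,0,0,0,0,0,0,0]
  grip: 5

```text
time_s: 2.95
eef_pos: [0.4709, -0.2401, 0.093]
eef_rot: [0.001, 0.638, 0.77, 0.0]
wrist_force: [0.6, 0.6, 5.9]
opening: 0.171
grasp_force: 58.6
```

>>> move_arm:
  plan: [0,0,0.6,0,0,0,0,0,1.6,0,0,0,0,0,2.5,0,0,0,0,0.3,2.9,0,0,0,0,1.1,2.9,0,0,0,0,2.2,2.9,0,0,0,0,3.3,2.9,0,0,0,0,4.4,2.9,0,0,0,0,5.5,2.9,0,0,0,0,6.6,2.9,0,0,0]

```text
time_s: 4.2
eef_pos: [0.4695, 0.092, 0.2367]
eef_rot: [-0.0, 0.638, 0.77, -0.0]
wrist_force: [-0.0, 0.1, -1.9]
opening: 0.169
grasp_force: 58.8
```

>>> move_arm:
  plan: [0.1,1.1,0,0,0,0,0.2,2.2,0,0,0,0,0.3,3.3,0,0,0,0,0.4,4.4,0,0,0,0,0.5,5.2,0,0,0,0,0.5,5.7,0,0,0,0,0.5,5.92,0,0,0,0,0.5,5.92,-0.6,0,0,0,0.5,5.92,-1.2,0,0,0,0.5,5.92,-1.2,0,0,0]

```text
time_s: 5.45
eef_pos: [0.4933, 0.3844, 0.1739]
eef_rot: [-0.001, 0.639, 0.77, -0.003]
wrist_force: [0.9, -0.3, -1.8]
opening: 0.173
grasp_force: 58.7
```

>>> move_arm:
  plan: [0,0,-0.6,0,0,0,0,0,-1.1,0,0,0,0,0,-1.5,0,0,0,0,0,-1.7,0,0,0,0,0,-1.75,0,0,0,0,0,-1.75,0,0,0]

```text
time_s: 6.2
eef_pos: [0.4958, 0.3865, 0.0906]
eef_rot: [0.0, 0.638, 0.77, 0.001]
wrist_force: [0.1, 0.2, -1.3]
opening: 0.169
grasp_force: 59.0
```

>>> move_arm:
  plan: [0,0,-0.04,0,0,0,0,0,-0.08,0,0,0,0,0,-0.08,0,0,0]

```text
time_s: 6.58
eef_pos: [0.4956, 0.3864, 0.0862]
eef_rot: [0.0, 0.638, 0.77, 0.0]
wrist_force: [0.8, 0.6, -0.6]
opening: 0.173
grasp_force: 59.1
```

```bash
python3 - <<'E'
from h import *
c=snap('scene','s1'); o=ctrl.get_obs(); print(o['eef_pos'],o['wrist_force'])
cv2.imwrite('pics/s1c.png',cv2.resize(c['pixels'][150:310,360:540,::-1],(675,600),interpolation=cv2.INTER_CUBIC))
E
```

```text
[0.49564782 0.38639087 0.08614978] [0.46695935 0.65573776 0.09984589]
```

View pics/s1c.png

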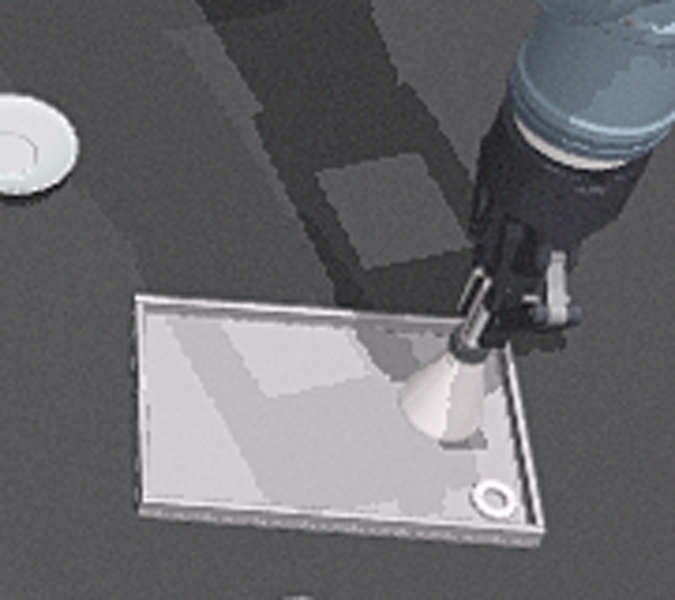

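The scene view shows the cone in the tray, with its foot at crop (440,425) and its collar at (468,345), well clear of the ring at (493,497). The wrist force has gone from -1.9 N to about 0, so it is standing. Releasing.

>>> move_arm:
  plan: [0,0,-0.02,0,0,0,0,0,-0.02,0,0,0]

```text
time_s: 6.88
eef_pos: [0.4958, 0.3865, 0.0861]
eef_rot: [0.0, 0.638, 0.77, 0.001]
wrist_force: [-1.9, -0.0, 6.0]
opening: 0.171
grasp_force: 60.0
```

>>> move_arm:
  plan: [0,0,0,0,0,0,0,0,0,0,0,0,0,0,0,0,0,0,0,0,0,0,0,0]
  grip: 60

```text
time_s: 7.38
eef_pos: [0.4952, 0.3862, 0.0846]
eef_rot: [-0.0, 0.638, 0.77, -0.0]
wrist_force: [0.2, -0.6, -0.3]
opening: 0.702
grasp_force: 0.0
```

```bash
python3 - <<'E'
from h import *
c=load('s1')
for z in(.005,.066+.005): print(proj(c,(.4957,.3865,z)).round(1))
print(ctrl.get_obs()['eef_pos'])
E
```

```text
[478.4 257.5]
[486.5 240.6]
[0.49524096 0.38617102 0.08463823]
```

>>> move_arm:
  plan: [0,0,1,0,0,0,0,0,2,0,0,0,0,0,3,0,0,0,0,-0.6,3,0,0,0,0,-1.8,3,0,0,0,0,-3,3,0,0,0,0,-4.2,3,0,0,0,0,-5.4,3,0,0,0,0,-6.6,3,0,0,0,0,-7.8,3,0,0,0]

```text
time_s: 8.62
eef_pos: [0.4951, -0.0056, 0.2351]
eef_rot: [0.0, 0.638, 0.77, 0.0]
wrist_force: [0.7, 0.9, 1.7]
opening: 0.706
grasp_force: 0.0
```

>>> move_arm:
  plan: [-0.05,-1.2,0,0,0,0,-0.1,-2.4,0,0,0,0,-0.15,-3.6,0,0,0,0,-0.2,-4.7,0,0,0,0,-0.25,-5.5,0,0,0,0,-0.25,-5.95,0,0,0,0,-0.25,-6.09,0,0,0,0,-0.25,-6.09,0,0,0,0,-0.25,-6.09,0,0,0,0]

```text
time_s: 9.75
eef_pos: [0.4831, -0.3068, 0.2348]
eef_rot: [-0.0, 0.638, 0.77, 0.0]
wrist_force: [0.7, 1.2, -0.7]
opening: 0.703
grasp_force: 0.0
```

```bash
python3 - <<'E'
from h import *
c=snap('wrist','w2'); o=ctrl.get_obs(); print(o['eef_pos'],o['eef_rot'])
a=c['pixels']; cv2.imwrite('pics/w2c.png',cv2.resize(a[130:370,220:460,::-1],(600,600),interpolation=cv2.INTER_CUBIC))
for n,p in {'cup':(.4829,-.3077,.132),'disc':(.4963,-.3772,.132),'large':(.5375,-.3276,.046),'small':(.5266,-.269,.036)}.items(): print(n,proj(c,p).round(0))
E
```

```text
[ 0.48314859 -0.30694801  0.23487984] [-4.98260204e-05  6.37747714e-01  7.70245311e-01  1.07189883e-04]
cup [316. 199.]
disc [316. 277.]
large [361. 204.]
small [362. 149.]
```

View pics/w2c.png

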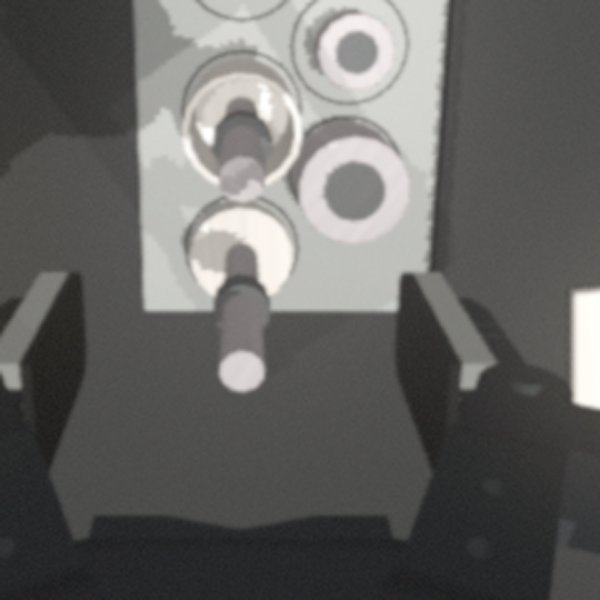

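The crop shows the cup stem top at (242,180), the disc stem top at (242,371) and the large weight at (355,190). All are within 3 px of the predictions. Descending on the cup stem.

>>> move_arm:
  plan: [0,0,-0.8,0,0,0,0,0,-1.7,0,0,0,0,0,-2.4,0,0,0,0,0,-2.82,0,0,0,0,0,-2.82,0,0,0]

```text
time_s: 10.42
eef_pos: [0.4819, -0.3064, 0.0921]
eef_rot: [-0.002, 0.638, 0.77, 0.0]
wrist_force: [0.4, 0.0, 0.6]
opening: 0.7
grasp_force: 0.0
```

>>> move_arm:
  plan: [0,0,0,0,0,0,0,0,0,0,0,0,0,0,0,0,0,0,0,0,0,0,0,0,0,0,0,0,0,0,0,0,0,0,0,0]
  grip: 5

```text
time_s: 11.18
eef_pos: [0.4838, -0.3089, 0.0953]
eef_rot: [0.001, 0.638, 0.77, 0.0]
wrist_force: [0.7, 0.5, 7.1]
opening: 0.167
grasp_force: 58.7
```

>>> move_arm:
  plan: [0,0,0.6,0,0,0,0,0,1.6,0,0,0,0,0,2.5,0,0,0,0,0.3,2.9,0,0,0,0,1.1,2.9,0,0,0,0,2.2,2.9,0,0,0,0,3.3,2.9,0,0,0,0,4.4,2.9,0,0,0,0,5.5,2.9,0,0,0,0,6.6,2.9,0,0,0]

```text
time_s: 12.42
eef_pos: [0.4812, 0.0243, 0.2374]
eef_rot: [-0.001, 0.638, 0.77, -0.0]
wrist_force: [0.5, -0.0, -1.7]
opening: 0.17
grasp_force: 58.6
```

>>> move_arm:
  plan: [0.1,1.1,0,0,0,0,0.2,2.2,0,0,0,0,0.3,3.3,0,0,0,0,0.43,4.4,0,0,0,0,0.43,5.2,0,0,0,0,0.43,5.7,0,0,0,0,0.43,5.89,0,0,0,0,0.43,5.89,-0.6,0,0,0,0.43,5.89,-1.2,0,0,0,0.43,5.89,-1.2,0,0,0]

```text
time_s: 13.68
eef_pos: [0.5017, 0.3147, 0.1754]
eef_rot: [-0.002, 0.639, 0.77, -0.003]
wrist_force: [0.4, 0.2, -1.4]
opening: 0.169
grasp_force: 58.6
```

>>> move_arm:
  plan: [0,0,-0.6,0,0,0,0,0,-1.1,0,0,0,0,0,-1.5,0,0,0,0,0,-1.7,0,0,0,0,0,-1.75,0,0,0,0,0,-1.75,0,0,0]

```text
time_s: 14.42
eef_pos: [0.5048, 0.3164, 0.092]
eef_rot: [0.0, 0.638, 0.77, 0.0]
wrist_force: [-0.8, -0.5, -0.9]
opening: 0.17
grasp_force: 58.8
```

>>> move_arm:
  plan: [0,0,-0.05,0,0,0,0,0,-0.09,0,0,0,0,0,-0.1,0,0,0,0,0,-0.1,0,0,0]

```text
time_s: 14.92
eef_pos: [0.5051, 0.3167, 0.0883]
eef_rot: [0.0, 0.638, 0.77, 0.001]
wrist_force: [-3.8, -0.6, 8.7]
opening: 0.172
grasp_force: 60.1
```

>>> move_arm:
  plan: [0,0,0,0,0,0,0,0,0,0,0,0,0,0,0,0,0,0,0,0,0,0,0,0]
  grip: 60

```text
time_s: 15.42
eef_pos: [0.5042, 0.3162, 0.0861]
eef_rot: [-0.0, 0.638, 0.77, -0.0]
wrist_force: [0.1, -0.2, 0.6]
opening: 0.703
grasp_force: 0.0
```

>>> move_arm:
  plan: [0,0,1,0,0,0,0,0,2,0,0,0,0,0,3,0,0,0,0,-0.6,3,0,0,0,0,-1.8,3,0,0,0,0,-3,3,0,0,0,0,-4.2,3,0,0,0,0,-5.4,3,0,0,0,0,-6.6,3,0,0,0,0,-7.8,3,0,0,0]

```text
time_s: 16.68
eef_pos: [0.504, -0.0757, 0.2365]
eef_rot: [0.0, 0.638, 0.77, 0.0]
wrist_force: [1.5, -0.1, 0.4]
opening: 0.698
grasp_force: 0.0
```

>>> move_arm:
  plan: [-0.05,-1.2,0,0,0,0,-0.1,-2.4,0,0,0,0,-0.16,-3.6,0,0,0,0,-0.16,-4.7,0,0,0,0,-0.16,-5.5,0,0,0,0,-0.16,-5.95,0,0,0,0,-0.16,-6.08,0,0,0,0,-0.16,-6.08,0,0,0,0,-0.16,-6.08,0,0,0,0]

```text
time_s: 17.8
eef_pos: [0.4967, -0.3763, 0.2364]
eef_rot: [-0.0, 0.638, 0.77, 0.0]
wrist_force: [0.6, 0.4, 0.3]
opening: 0.703
grasp_force: 0.0
```

```bash
python3 - <<'E'
from h import *
c=snap('wrist','w3'); o=ctrl.get_obs(); print(o['eef_pos'])
s=snap('scene','s3')
a=cv2.resize(c['pixels'][100:300,220:460,::-1],(480,400)); b=cv2.resize(s['pixels'][180:300,390:510,::-1],(400,400),interpolation=cv2.INTER_CUBIC)
cv2.imwrite('pics/m3.png',cv2.resize(np.hstack([a,b]),(792,360)))
for n,p in {'disc':(.4963,-.3772,.132),'large':(.5375,-.3276,.046),'small':(.5266,-.269,.036)}.items(): print(n,((proj(c,p)-[220,100])*1.8).round(0))
E
```

```text
[ 0.49669987 -0.37641915  0.23648217]
disc [173. 178.]
large [258.  71.]
small [260. -36.]
```

View pics/m3.png

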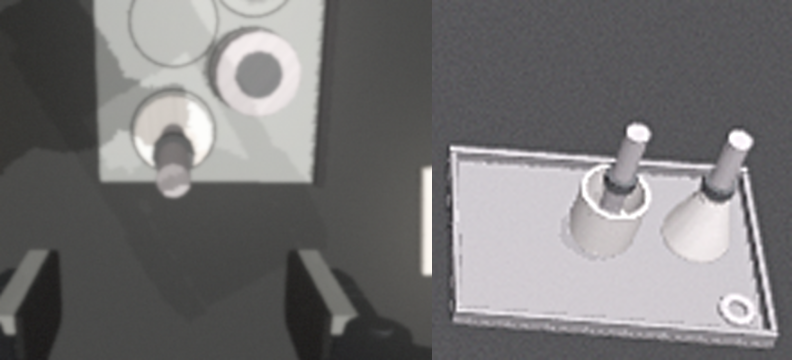

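The left half shows the disc stem top at (173,180), matching the prediction (173,178). The right half shows the cup at (612,210) and the cone at (705,220) standing upright in the tray. Grasping the disc probe.

>>> move_arm:
  plan: [0,0,-0.8,0,0,0,0,0,-1.7,0,0,0,0,0,-2.4,0,0,0,0,0,-2.85,0,0,0,0,0,-2.85,0,0,0]

```text
time_s: 18.52
eef_pos: [0.4954, -0.3759, 0.0918]
eef_rot: [-0.002, 0.638, 0.77, 0.0]
wrist_force: [-0.3, -0.2, 0.1]
opening: 0.707
grasp_force: 0.0
```

>>> move_arm:
  plan: [0,0,0,0,0,0,0,0,0,0,0,0,0,0,0,0,0,0,0,0,0,0,0,0,0,0,0,0,0,0,0,0,0,0,0,0]
  grip: 5

```text
time_s: 19.27
eef_pos: [0.4972, -0.3786, 0.0955]
eef_rot: [0.001, 0.638, 0.77, -0.0]
wrist_force: [0.7, 0.7, 6.4]
opening: 0.174
grasp_force: 58.5
```

>>> move_arm:
  plan: [0,0,0.6,0,0,0,0,0,1.6,0,0,0,0,0,2.5,0,0,0,0,0.3,2.9,0,0,0,0,1.1,2.9,0,0,0,0,2.2,2.9,0,0,0,0,3.3,2.9,0,0,0,0,4.4,2.9,0,0,0,0,5.5,2.9,0,0,0,0,6.6,2.9,0,0,0]

```text
time_s: 20.52
eef_pos: [0.4948, -0.045, 0.2373]
eef_rot: [-0.001, 0.638, 0.77, -0.0]
wrist_force: [2.2, 0.8, -0.8]
opening: 0.169
grasp_force: 58.5
```

>>> move_arm:
  plan: [0.1,1.1,0,0,0,0,0.2,2.2,0,0,0,0,0.3,3.3,0,0,0,0,0.34,4.4,0,0,0,0,0.34,5.2,0,0,0,0,0.34,5.7,0,0,0,0,0.34,5.89,0,0,0,0,0.34,5.89,-0.6,0,0,0,0.34,5.89,-1.2,0,0,0,0.34,5.89,-1.2,0,0,0]

```text
time_s: 21.78
eef_pos: [0.5107, 0.2455, 0.1755]
eef_rot: [-0.002, 0.639, 0.77, -0.003]
wrist_force: [-0.6, 0.2, -1.5]
opening: 0.171
grasp_force: 58.6
```

>>> move_arm:
  plan: [0,0,-0.6,0,0,0,0,0,-1.1,0,0,0,0,0,-1.5,0,0,0,0,0,-1.7,0,0,0,0,0,-1.75,0,0,0,0,0,-1.75,0,0,0]

```text
time_s: 22.52
eef_pos: [0.5139, 0.2468, 0.0922]
eef_rot: [0.0, 0.638, 0.77, 0.001]
wrist_force: [-0.1, -0.0, -1.2]
opening: 0.169
grasp_force: 58.8
```

>>> move_arm:
  plan: [0,0,-0.05,0,0,0,0,0,-0.09,0,0,0,0,0,-0.1,0,0,0,0,0,-0.1,0,0,0]

```text
time_s: 23.02
eef_pos: [0.5142, 0.2471, 0.0885]
eef_rot: [0.001, 0.638, 0.77, 0.001]
wrist_force: [-4.3, -0.1, 11.3]
opening: 0.172
grasp_force: 60.5
```

>>> move_arm:
  plan: [0,0,0,0,0,0,0,0,0,0,0,0,0,0,0,0,0,0,0,0,0,0,0,0]
  grip: 62

```text
time_s: 23.52
eef_pos: [0.5132, 0.2467, 0.0861]
eef_rot: [-0.0, 0.638, 0.77, -0.0]
wrist_force: [-0.0, -0.4, 0.3]
opening: 0.727
grasp_force: 0.0
```

>>> move_arm:
  plan: [0,0,1,0,0,0,0,0,2,0,0,0,0,0,3,0,0,0,0,-0.6,3,0,0,0,0,-1.8,3,0,0,0,0,-3,3,0,0,0,0,-4.2,3,0,0,0,0,-5.4,3,0,0,0,0,-6.6,3,0,0,0,0,-7.8,3,0,0,0]

```text
time_s: 24.78
eef_pos: [0.513, -0.1452, 0.2364]
eef_rot: [0.0, 0.638, 0.77, 0.0]
wrist_force: [1.2, -0.1, -0.6]
opening: 0.73
grasp_force: 0.0
```

>>> move_arm:
  plan: [0.2,-1.2,0,0,0,0,0.35,-2.2,0,0,0,0,0.48,-3,0,0,0,0,0.48,-3.5,0,0,0,0,0.48,-3.7,0,0,0,0,0.48,-3.7,-0.8,0,0,0,0.48,-3.7,-1.6,0,0,0,0.48,-3.7,-2,0,0,0,0.48,-3.7,-2,0,0,0,0.48,-3.7,-2,0,0,0]

```text
time_s: 26.02
eef_pos: [0.5383, -0.3287, 0.1382]
eef_rot: [0.001, 0.638, 0.77, -0.0]
wrist_force: [0.3, -0.1, 0.6]
opening: 0.726
grasp_force: 0.0
```

```bash
python3 - <<'E'
from h import *
c=snap('wrist','w4'); o=ctrl.get_obs(); print(o['eef_pos'],o['eef_rot'],o['opening'])
s=snap('scene','s4')
a=cv2.resize(c['pixels'][100:300,200:440,::-1],(480,400)); b=cv2.resize(s['pixels'][180:300,390:510,::-1],(400,400),interpolation=cv2.INTER_CUBIC)
cv2.imwrite('pics/m4.png',cv2.resize(np.hstack([a,b]),(792,360)))
for n,p in {'large':(.5375,-.3276,.046),'small':(.5266,-.269,.036)}.items(): print(n,((proj(c,p)-[200,100])*1.8).round(0))
E
```

```text
[ 0.53846411 -0.32893879  0.13849986] [ 1.71796552e-03  6.38249782e-01  7.69827423e-01 -5.16775536e-05] 0.7310151872252166
large [208. 180.]
small [209.  38.]
```

View pics/m4.png

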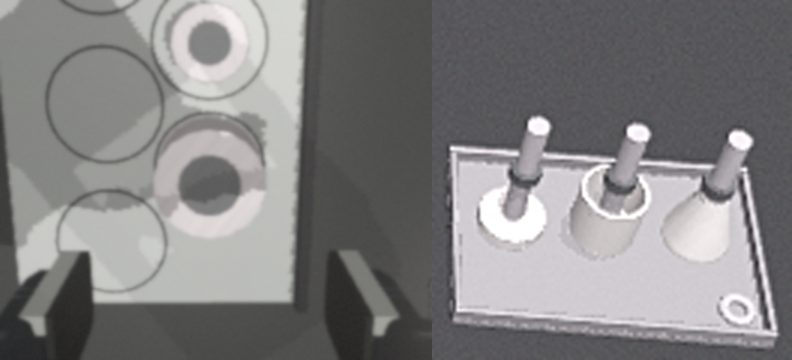

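The left half shows the large weight centred at (209,182), matching the prediction (208,180), with clear room between the fingers. The right half shows all three probes upright in the tray. Descending on the weight.

>>> move_arm:
  plan: [0,0,-0.7,0,0,0,0,0,-1.4,0,0,0,0,0,-1.9,0,0,0,0,0,-2.2,0,0,0,0,0,-2.25,0,0,0,0,0,-2.25,0,0,0,0,0,-2.25,0,0,0]

```text
time_s: 27.0
eef_pos: [0.5381, -0.329, 0.0252]
eef_rot: [0.001, 0.638, 0.77, -0.0]
wrist_force: [0.2, -0.4, -0.7]
opening: 0.727
grasp_force: 0.0
```

>>> move_arm:
  plan: [0,0,0,0,0,0,0,0,0,0,0,0,0,0,0,0,0,0,0,0,0,0,0,0,0,0,0,0,0,0,0,0,0,0,0,0]
  grip: 35

```text
time_s: 27.75
eef_pos: [0.5385, -0.3289, 0.0255]
eef_rot: [0.002, 0.638, 0.77, 0.0]
wrist_force: [1.5, 1.3, 5.5]
opening: 0.563
grasp_force: 62.4
```

>>> move_arm:
  plan: [0,0,0.3,0,0,0,0,0,1,0,0,0,0,0,2,0,0,0,0,0,3,0,0,0,0,0.3,3.3,0,0,0,0.2,1.1,3.3,0,0,0,0.4,2.1,3.3,0,0,0,0.6,3.1,3.3,0,0,0,0.8,4.1,3.3,0,0,0,1,5.1,3.3,0,0,0]

```text
time_s: 29.0
eef_pos: [0.5855, -0.0702, 0.1863]
eef_rot: [-0.002, 0.638, 0.77, -0.001]
wrist_force: [1.3, -0.6, -6.2]
opening: 0.562
grasp_force: 63.7
```

>>> move_arm:
  plan: [0.1,0.9,0,0,0,0,0.1,1.5,0,0,0,0,0.1,1.85,0,0,0,0,0.1,1.92,0,0,0,0,0.1,1.92,-0.5,0,0,0,0.1,1.92,-1,0,0,0,0.1,1.92,-1.4,0,0,0,0.1,1.92,-1.6,0,0,0,0.1,1.92,-1.6,0,0,0,0.1,1.92,-1.6,0,0,0]

```text
time_s: 30.25
eef_pos: [0.5931, 0.0225, 0.1098]
eef_rot: [0.001, 0.638, 0.77, 0.0]
wrist_force: [0.7, -0.3, -5.9]
opening: 0.559
grasp_force: 63.6
```

```bash
python3 - <<'E'
from h import *
c=snap('wrist','w5'); o=ctrl.get_obs(); print(o['eef_pos'],o['eef_rot'],o['wrist_force'])
cv2.imwrite('pics/w5c.png',c['pixels'][60:330,150:500,::-1])
E
```

```text
[0.59322347 0.02252402 0.10995404] [9.20053298e-04 6.38390248e-01 7.69712142e-01 5.12767208e-04] [-0.20338764  0.46264963 -5.25393768]
```

View pics/w5c.png

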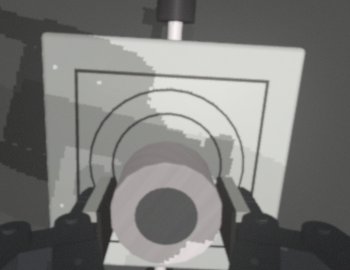

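The crop (offset 150,60) shows the weight held level over the platform, with its top centre at (166,215) and the circles partly visible behind it. I'll check the centring by casting the visible ring points onto z = 0.07.

```bash
python3 - <<'E'
from h import *
from scipy.optimize import least_squares
c=load('w5'); g=cv2.cvtColor(c['pixels'],cv2.COLOR_RGB2GRAY).astype(float)
d=cv2.morphologyEx(g,cv2.MORPH_BLACKHAT,np.ones((9,9)))
x,y=.5928,.023; pts=[]
# dark line points in polar bands around the guessed centre
v,u=np.where(d>18); P=np.array([ray(c,a,b,.07)[:2]*1000 for a,b in zip(u,v)])
r=np.hypot(*(P-[592.8,23]).T); h,e=np.histogram(r,np.arange(0,75,2)); print(list(zip(e[:-1].astype(int),h)))
m=(r<56)&(r>38)&(P[:,1]>30)
f=lambda p:np.hypot(*(P[m]-p[:2]).T)-p[2]
s=least_squares(f,[592.8,23,46],loss='soft_l1'); print(s.x,np.median(abs(f(s.x))),m.sum())
print('weight',ray(c,316,275,.1308))
t=load('top0'); print('top',ray(t,309.4,159.9,.07))
E
```

```text
[(np.int64(0), np.int64(0)), (np.int64(2), np.int64(0)), (np.int64(4), np.int64(0)), (np.int64(6), np.int64(0)), (np.int64(8), np.int64(0)), (np.int64(10), np.int64(0)), (np.int64(12), np.int64(0)), (np.int64(14), np.int64(0)), (np.int64(16), np.int64(0)), (np.int64(18), np.int64(0)), (np.int64(20), np.int64(0)), (np.int64(22), np.int64(0)), (np.int64(24), np.int64(4)), (np.int64(26), np.int64(18)), (np.int64(28), np.int64(28)), (np.int64(30), np.int64(189)), (np.int64(32), np.int64(495)), (np.int64(34), np.int64(98)), (np.int64(36), np.int64(77)), (np.int64(38), np.int64(80)), (np.int64(40), np.int64(77)), (np.int64(42), np.int64(75)), (np.int64(44), np.int64(272)), (np.int64(46), np.int64(775)), (np.int64(48), np.int64(63)), (np.int64(50), np.int64(42)), (np.int64(52), np.int64(118)), (np.int64(54), np.int64(459)), (np.int64(56), np.int64(370)), (np.int64(58), np.int64(260)), (np.int64(60), np.int64(202)), (np.int64(62), np.int64(173)), (np.int64(64), np.int64(151)), (np.int64(66), np.int64(124)), (np.int64(68), np.int64(113)), (np.int64(70), np.int64(107)), (np.int64(72), np.int64(139))]
[593.0636342   22.85336888  47.0596136 ] 0.9250945982208805 1103
weight [0.59259151 0.02212089 0.1308    ]
top [0.59290595 0.02318434 0.07      ]
```

The circle fit puts the platform centre at (593.1, 22.9) and the weight at (592.6, 22.1), so no correction is needed. Lowering.

>>> move_arm:
  plan: [0,0,-0.2,0,0,0,0,0,-0.38,0,0,0,0,0,-0.47,0,0,0,0,0,-0.51,0,0,0,0,0,-0.53,0,0,0,0,0,-0.54,0,0,0,0,0,-0.54,0,0,0]

```text
time_s: 31.18
eef_pos: [0.5916, 0.0229, 0.0835]
eef_rot: [-0.001, 0.638, 0.77, -0.001]
wrist_force: [-10.0, 0.1, 10.2]
opening: 0.562
grasp_force: 65.4
```

>>> move_arm:
  plan: [0,0,0,0,0,0,0,0,0,0,0,0,0,0,0,0,0,0,0,0,0,0,0,0]
  grip: 62

```text
time_s: 31.68
eef_pos: [0.5925, 0.0227, 0.0818]
eef_rot: [0.0, 0.638, 0.77, 0.0]
wrist_force: [-0.2, 0.3, 0.4]
opening: 0.729
grasp_force: 0.0
```

>>> move_arm:
  plan: [0,0,0.5,0,0,0,0,0,1.3,0,0,0,0,0,2.3,0,0,0,0,0,3,0,0,0,-0.3,0.9,3,0,0,0,-0.6,1.8,3,0,0,0,-1,2.8,3,0,0,0,-1.4,3.8,3,0,0,0,-1.58,4.48,3,0,0,0,-1.58,4.48,3,0,0,0]

```text
time_s: 32.92
eef_pos: [0.5123, 0.249, 0.2318]
eef_rot: [-0.0, 0.637, 0.771, 0.0]
wrist_force: [0.2, -1.0, 0.3]
opening: 0.726
grasp_force: 0.0
```

```bash
python3 - <<'E'
from h import *
o=ctrl.get_obs(); print(o['eef_pos'],o['time_s'])
c=snap('wrist','w6'); s=snap('scene','s6')
a=cv2.resize(c['pixels'][100:300,200:440,::-1],(480,400)); b=cv2.resize(s['pixels'][200:320,250:370,::-1],(400,400),interpolation=cv2.INTER_CUBIC)
cv2.imwrite('pics/m6.png',cv2.resize(np.hstack([a,b]),(792,360)))
print((proj(c,(.5141,.2471,.125))-[200,100])*1.8)
E
```

```text
[0.51232825 0.24895296 0.23180105] 32.925
[213.06646498 179.19895746]
```

View pics/m6.png

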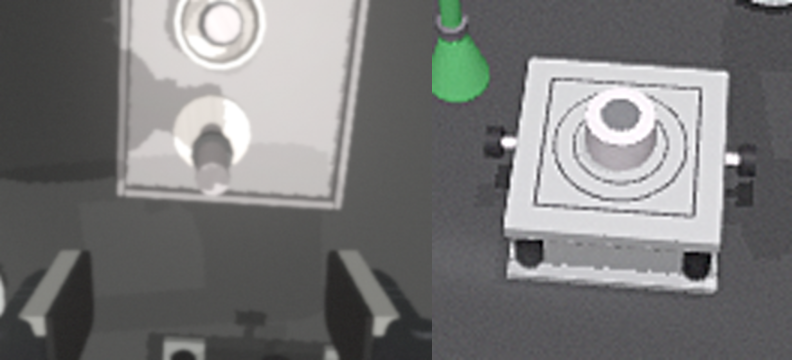

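The left half shows the disc stem top at (213,178), matching the prediction. The right half shows the large weight standing in the middle of the circles at (620,125). Picking the disc probe up again.

>>> move_arm:
  plan: [0,0,-0.8,0,0,0,0,0,-1.7,0,0,0,0,0,-2.5,0,0,0,0,0,-2.88,0,0,0,0,0,-2.88,0,0,0]

```text
time_s: 33.65
eef_pos: [0.5129, 0.2457, 0.0868]
eef_rot: [-0.001, 0.639, 0.769, -0.001]
wrist_force: [-0.4, 0.4, 0.4]
opening: 0.726
grasp_force: 0.0
```

>>> move_arm:
  plan: [0,0,0,0,0,0,0,0,0,0,0,0,0,0,0,0,0,0,0,0,0,0,0,0,0,0,0,0,0,0,0,0,0,0,0,0]
  grip: 5

```text
time_s: 34.4
eef_pos: [0.5146, 0.2471, 0.0895]
eef_rot: [0.001, 0.638, 0.77, 0.001]
wrist_force: [0.0, -0.1, 6.3]
opening: 0.169
grasp_force: 58.8
```

>>> move_arm:
  plan: [0,0,0.6,0,0,0,0,0,1.6,0,0,0,0,0,2.5,0,0,0,0,-0.3,2.9,0,0,0,0,-1.1,2.9,0,0,0,0,-2.2,2.9,0,0,0,0,-3.3,2.9,0,0,0,0,-4.4,2.9,0,0,0,0,-5.5,2.9,0,0,0,0,-6.6,2.9,0,0,0]

```text
time_s: 35.65
eef_pos: [0.5119, -0.0855, 0.2314]
eef_rot: [-0.001, 0.639, 0.77, -0.0]
wrist_force: [0.2, 0.4, -2.1]
opening: 0.169
grasp_force: 58.7
```

>>> move_arm:
  plan: [-0.1,-1.1,0,0,0,0,-0.2,-2.2,0,0,0,0,-0.3,-3.3,0,0,0,0,-0.34,-4.4,0,0,0,0,-0.34,-5.2,0,0,0,0,-0.34,-5.7,0,0,0,0,-0.34,-5.89,0,0,0,0,-0.34,-5.89,-0.6,0,0,0,-0.34,-5.89,-1.2,0,0,0,-0.34,-5.89,-1.2,0,0,0]

```text
time_s: 36.9
eef_pos: [0.4944, -0.3753, 0.1693]
eef_rot: [-0.004, 0.638, 0.77, 0.001]
wrist_force: [0.7, 1.2, -0.9]
opening: 0.169
grasp_force: 58.7
```

>>> move_arm:
  plan: [0,0,-0.5,0,0,0,0,0,-1,0,0,0,0,0,-1.35,0,0,0,0,0,-1.48,0,0,0,0,0,-1.48,0,0,0,0,0,-1.48,0,0,0]

```text
time_s: 37.65
eef_pos: [0.4969, -0.3784, 0.1]
eef_rot: [0.001, 0.638, 0.77, -0.0]
wrist_force: [0.6, 0.5, -1.4]
opening: 0.169
grasp_force: 58.7
```

>>> move_arm:
  plan: [0,0,-0.03,0,0,0,0,0,-0.06,0,0,0,0,0,-0.06,0,0,0,0,0,-0.06,0,0,0]

```text
time_s: 38.15
eef_pos: [0.4966, -0.3782, 0.0965]
eef_rot: [0.001, 0.638, 0.77, -0.0]
wrist_force: [-1.0, -1.1, 3.9]
opening: 0.171
grasp_force: 59.3
```

>>> move_arm:
  plan: [0,0,0,0,0,0,0,0,0,0,0,0,0,0,0,0,0,0,0,0,0,0,0,0]
  grip: 60

```text
time_s: 38.65
eef_pos: [0.4963, -0.3777, 0.0956]
eef_rot: [-0.0, 0.638, 0.77, 0.0]
wrist_force: [-0.3, -0.3, -0.3]
opening: 0.703
grasp_force: 0.0
```

>>> move_arm:
  plan: [0,0,1,0,0,0,0,0,2,0,0,0,0,0,2.8,0,0,0,0,0.6,2.8,0,0,0,0,1.8,2.8,0,0,0,0,3,2.8,0,0,0,0,4.2,2.8,0,0,0,0,5.4,2.8,0,0,0,0,6.6,2.8,0,0,0,0,7.8,2.8,0,0,0]

```text
time_s: 39.9
eef_pos: [0.4961, 0.0141, 0.2361]
eef_rot: [0.0, 0.638, 0.77, 0.0]
wrist_force: [1.0, 1.3, 0.9]
opening: 0.705
grasp_force: 0.0
```

>>> move_arm:
  plan: [0.05,1.2,0,0,0,0,0.1,2.4,0,0,0,0,0.16,3.6,0,0,0,0,0.16,4.7,0,0,0,0,0.16,5.5,0,0,0,0,0.16,5.95,0,0,0,0,0.16,6.08,0,0,0,0,0.16,6.08,0,0,0,0,0.16,6.08,0,0,0,0]

```text
time_s: 41.02
eef_pos: [0.5047, 0.3149, 0.2358]
eef_rot: [0.0, 0.639, 0.769, -0.0]
wrist_force: [-0.0, 0.3, -0.5]
opening: 0.705
grasp_force: 0.0
```

```bash
python3 - <<'E'
from h import *
o=ctrl.get_obs(); print(o['eef_pos'],o['time_s'])
c=snap('wrist','w7'); s=snap('scene','s7')
a=cv2.resize(c['pixels'][100:300,200:440,::-1],(480,400)); b=cv2.resize(s['pixels'][150:250,130:250,::-1],(480,400),interpolation=cv2.INTER_CUBIC)
cv2.imwrite('pics/m7.png',cv2.resize(np.hstack([a,b]),(792,330)))
print((proj(c,(.505,.3166,.125))-[200,100])*1.65)
E
```

```text
[0.5046564  0.3149105  0.23581766] 41.025
[193.86997146 154.85491174]
```

View pics/m7.png

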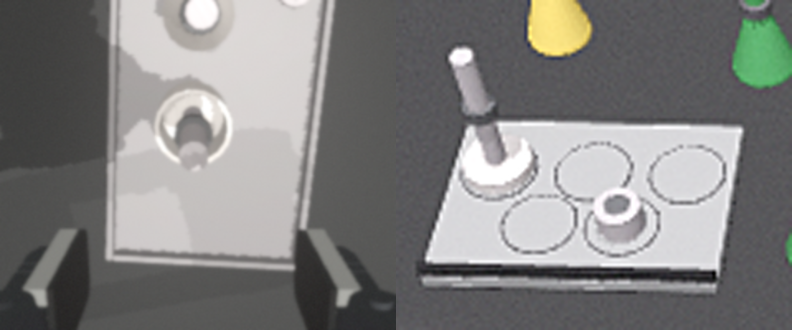

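The left half shows the cup stem top at (195,154), matching the prediction. The right half shows the disc back upright on its circle at (498,165), with the small weight undisturbed at (618,213). Next is the cup.

>>> move_arm:
  plan: [0,0,-0.8,0,0,0,0,0,-1.7,0,0,0,0,0,-2.5,0,0,0,0,0,-2.96,0,0,0,0,0,-2.96,0,0,0]

```text
time_s: 41.75
eef_pos: [0.5029, 0.315, 0.0858]
eef_rot: [-0.001, 0.639, 0.769, -0.002]
wrist_force: [0.8, 0.0, 0.2]
opening: 0.702
grasp_force: 0.0
```

>>> move_arm:
  plan: [0,0,0,0,0,0,0,0,0,0,0,0,0,0,0,0,0,0,0,0,0,0,0,0,0,0,0,0,0,0,0,0,0,0,0,0]
  grip: 5

```text
time_s: 42.5
eef_pos: [0.5055, 0.3166, 0.0895]
eef_rot: [0.001, 0.638, 0.77, 0.001]
wrist_force: [0.0, -0.0, 7.1]
opening: 0.17
grasp_force: 58.8
```

>>> move_arm:
  plan: [0,0,0.6,0,0,0,0,0,1.6,0,0,0,0,0,2.5,0,0,0,0,-0.3,2.9,0,0,0,0,-1.1,2.9,0,0,0,0,-2.2,2.9,0,0,0,0,-3.3,2.9,0,0,0,0,-4.4,2.9,0,0,0,0,-5.5,2.9,0,0,0,0,-6.6,2.9,0,0,0]

```text
time_s: 43.75
eef_pos: [0.5028, -0.016, 0.2314]
eef_rot: [-0.001, 0.638, 0.77, -0.001]
wrist_force: [0.6, -0.1, -1.7]
opening: 0.172
grasp_force: 58.8
```

>>> move_arm:
  plan: [-0.1,-1.1,0,0,0,0,-0.2,-2.2,0,0,0,0,-0.3,-3.3,0,0,0,0,-0.43,-4.4,0,0,0,0,-0.43,-5.2,0,0,0,0,-0.43,-5.7,0,0,0,0,-0.43,-5.89,0,0,0,0,-0.43,-5.89,-0.6,0,0,0,-0.43,-5.89,-1.2,0,0,0,-0.43,-5.89,-1.2,0,0,0]

```text
time_s: 45.0
eef_pos: [0.4814, -0.3055, 0.17]
eef_rot: [-0.003, 0.638, 0.77, 0.0]
wrist_force: [-1.0, -0.5, -1.6]
opening: 0.168
grasp_force: 58.7
```

>>> move_arm:
  plan: [0,0,-0.5,0,0,0,0,0,-1,0,0,0,0,0,-1.35,0,0,0,0,0,-1.48,0,0,0,0,0,-1.48,0,0,0,0,0,-1.48,0,0,0]

```text
time_s: 45.75
eef_pos: [0.4834, -0.3088, 0.0999]
eef_rot: [0.001, 0.638, 0.77, -0.0]
wrist_force: [0.3, -0.1, -1.7]
opening: 0.171
grasp_force: 58.7
```

>>> move_arm:
  plan: [0,0,-0.03,0,0,0,0,0,-0.06,0,0,0,0,0,-0.06,0,0,0,0,0,-0.06,0,0,0]

```text
time_s: 46.25
eef_pos: [0.4831, -0.3087, 0.0966]
eef_rot: [0.001, 0.638, 0.77, -0.0]
wrist_force: [-1.7, 1.0, 5.3]
opening: 0.167
grasp_force: 59.4
```

>>> move_arm:
  plan: [0,0,0,0,0,0,0,0,0,0,0,0,0,0,0,0,0,0,0,0,0,0,0,0]
  grip: 60

```text
time_s: 46.75
eef_pos: [0.4828, -0.3082, 0.0956]
eef_rot: [-0.0, 0.638, 0.77, 0.0]
wrist_force: [-0.2, 0.1, 0.3]
opening: 0.705
grasp_force: 0.0
```

>>> move_arm:
  plan: [0,0,1,0,0,0,0,0,2,0,0,0,0,0,2.8,0,0,0,0,0.6,2.8,0,0,0,0,1.8,2.8,0,0,0,0,3,2.8,0,0,0,0,4.2,2.8,0,0,0,0,5.4,2.8,0,0,0,0,6.6,2.8,0,0,0,0,7.8,2.8,0,0,0]

```text
time_s: 48.0
eef_pos: [0.4826, 0.0836, 0.2361]
eef_rot: [0.0, 0.638, 0.77, 0.0]
wrist_force: [-0.0, 0.3, 0.8]
opening: 0.703
grasp_force: 0.0
```

>>> move_arm:
  plan: [0.05,1.2,0,0,0,0,0.1,2.4,0,0,0,0,0.15,3.6,0,0,0,0,0.2,4.7,0,0,0,0,0.25,5.5,0,0,0,0,0.25,5.95,0,0,0,0,0.25,6.09,0,0,0,0,0.25,6.09,0,0,0,0,0.25,6.09,0,0,0,0]

```text
time_s: 49.12
eef_pos: [0.4956, 0.3849, 0.2359]
eef_rot: [0.0, 0.639, 0.769, -0.0]
wrist_force: [-0.4, 0.2, -0.2]
opening: 0.703
grasp_force: 0.0
```

>>> move_arm:
  plan: [0,0,-0.8,0,0,0,0,0,-1.7,0,0,0,0,0,-2.5,0,0,0,0,0,-2.96,0,0,0,0,0,-2.96,0,0,0]

```text
time_s: 49.75
eef_pos: [0.4941, 0.3844, 0.0858]
eef_rot: [-0.001, 0.639, 0.769, -0.002]
wrist_force: [-0.1, 0.6, 0.4]
opening: 0.7
grasp_force: 0.0
```

>>> move_arm:
  plan: [0,0,0,0,0,0,0,0,0,0,0,0,0,0,0,0,0,0,0,0,0,0,0,0,0,0,0,0,0,0,0,0,0,0,0,0]
  grip: 5

```text
time_s: 50.5
eef_pos: [0.4963, 0.3866, 0.0896]
eef_rot: [0.001, 0.638, 0.77, 0.001]
wrist_force: [-0.2, -1.4, 6.0]
opening: 0.166
grasp_force: 58.5
```

>>> move_arm:
  plan: [0,0,0.6,0,0,0,0,0,1.6,0,0,0,0,0,2.5,0,0,0,0,-0.3,2.9,0,0,0,0,-1.1,2.9,0,0,0,0,-2.2,2.9,0,0,0,0,-3.3,2.9,0,0,0,0,-4.4,2.9,0,0,0,0,-5.5,2.9,0,0,0,0,-6.6,2.9,0,0,0]

```text
time_s: 51.75
eef_pos: [0.4938, 0.054, 0.2314]
eef_rot: [-0.001, 0.638, 0.77, -0.001]
wrist_force: [0.9, 0.4, -1.9]
opening: 0.165
grasp_force: 58.8
```

>>> move_arm:
  plan: [-0.1,-1.1,0,0,0,0,-0.2,-2.2,0,0,0,0,-0.3,-3.3,0,0,0,0,-0.4,-4.4,0,0,0,0,-0.5,-5.2,0,0,0,0,-0.5,-5.7,0,0,0,0,-0.5,-5.92,0,0,0,0,-0.5,-5.92,-0.6,0,0,0,-0.5,-5.92,-1.2,0,0,0,-0.5,-5.92,-1.2,0,0,0]

```text
time_s: 53.0
eef_pos: [0.4682, -0.2376, 0.1698]
eef_rot: [-0.004, 0.638, 0.77, 0.0]
wrist_force: [-0.3, -0.2, -1.1]
opening: 0.166
grasp_force: 58.7
```

>>> move_arm:
  plan: [0,0,-0.5,0,0,0,0,0,-1,0,0,0,0,0,-1.35,0,0,0,0,0,-1.48,0,0,0,0,0,-1.48,0,0,0,0,0,-1.48,0,0,0]

```text
time_s: 53.75
eef_pos: [0.4709, -0.2403, 0.0998]
eef_rot: [0.001, 0.638, 0.77, -0.0]
wrist_force: [-0.3, -1.2, -2.1]
opening: 0.171
grasp_force: 58.9
```

>>> move_arm:
  plan: [0,0,-0.03,0,0,0,0,0,-0.06,0,0,0,0,0,-0.06,0,0,0,0,0,-0.06,0,0,0]

```text
time_s: 54.25
eef_pos: [0.4707, -0.2402, 0.0966]
eef_rot: [0.001, 0.638, 0.77, -0.0]
wrist_force: [-1.8, 0.2, 6.0]
opening: 0.17
grasp_force: 59.6
```

Contact at (0.4707, -0.2402); it was picked up at (0.4709, -0.2401). Releasing and backing off upward.

>>> move_arm:
  plan: [0,0,0,0,0,0,0,0,0,0,0,0,0,0,0,0,0,0,0,0,0,0,0,0]
  grip: 60

```text
time_s: 54.75
eef_pos: [0.4703, -0.2397, 0.0957]
eef_rot: [-0.0, 0.638, 0.77, 0.0]
wrist_force: [-0.3, -0.5, 0.5]
opening: 0.705
grasp_force: 0.0
```

>>> move_arm:
  plan: [0,0,1,0,0,0,0,0,2,0,0,0,0,0,3,0,0,0,0,0.6,3.4,0,0,0,0,1.6,3.4,0,0,0,-0.4,2.6,3.4,0,0,0,-0.8,3.6,3.4,0,0,0,-1.2,4.6,3.4,0,0,0,-1.2,4.6,3.4,0,0,0,-1.2,4.6,3.4,0,0,0]

```text
time_s: 56.0
eef_pos: [0.4106, -0.01, 0.2661]
eef_rot: [0.001, 0.638, 0.77, 0.0]
wrist_force: [0.8, 0.3, 0.2]
opening: 0.7
grasp_force: 0.0
```

```bash
python3 - <<'E'
from h import *
s=snap('scene','s9'); t=snap('top','t9'); o=ctrl.get_obs(); print(o['eef_pos'],o['time_s'],o['dq'].round(3))
b=cv2.resize(s['pixels'][150:310,130:370,::-1],(600,400),interpolation=cv2.INTER_CUBIC)
cv2.imwrite('pics/m9.png',b)
t0=load('top0')['pixels'];d=np.abs(t0.astype(int)-t['pixels']).max(2)[155:230,370:470]; print((d>60).sum())
E
```

```text
[ 0.41078796 -0.01071424  0.26588506] 56.1 [-0.009  0.007 -0.001  0.002  0.001  0.003]
81
```

View pics/m9.png

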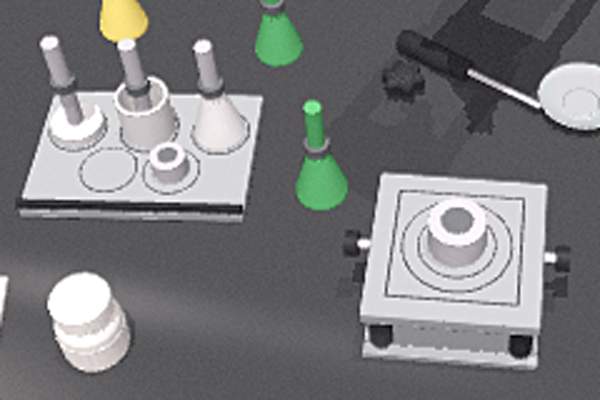

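The view shows all three probes upright on their own circles (disc at (77,125), cup at (147,115), cone at (220,125)) and the small weight undisturbed at (168,163). The large weight stands centred on the platform at (458,230), and the arm is clear. Handing in.

```bash
python3 -c "
from h import *
print(ctrl.hand_in())"
```

```text
the job is handed in; nothing more can be done
None
```

I handed the job in at about 56 s: the large weight stands in the middle of the platform, the three probes are upright on their original circles, and the small weight was not touched; the hand-in gave no verdict.

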